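# Index the webbing guide arm to the wide roll

### The arm

A 6-joint arm with a two-finger parallel gripper is mounted at the origin on a cart in front of the work surface, level with it; the furniture and walls round the work are solid. World frame = base frame: x ahead of the robot, y to its left, z up, the work surface at z = 0. Lengths are in mm, angles in rad, forces in N, time in s.
With the tool pointing down it reaches from about 325 to 900 mm from the base axis. Payload 6.1 kg.
Tool frame: the origin (TCP) lies where the fingers leave the gripper's body, on its centre line; the fingertips stand 70 mm ahead of it and the grasp point (between the pads) lies 51 mm ahead of it; x points along the fingers, z is the direction in which the jaws open and shut, and the axes are right-handed (so a half turn about x gives the same grasp; the last joint's range is limited). The gripper opens to 87 mm and grips with 3 to 60 N. Pads are 19 mm wide; open, the fingers measure 117 mm over their backs; the gripper's body (75 mm by 190 mm) begins 51 mm behind the grasp point.
Start: joints at [1.129, 0.22, 1.526, -0, 1.395, -0.126], TCP at [194.109, 594.086, 292.238] pointing down, gripper open.
Joint ranges: [-2.98, 2.98], [-0.91, 2.08], [0.09, 2.57], [-1.24, 4.39], [0.2, 2.65], [-2.68, 2.68]. Speed limits (rad/s): [2.57, 2.57, 3.01, 3.14, 3.14, 3.14].

### API

Orientations are given as [roll, pitch, yaw] about the fixed x, y, z axes, in that order (R = Rz(yaw) Ry(pitch) Rx(roll)).
In Python, from bench import sensors, imaging, env gives the robot as it stands.
- The arm moves only by the tool step_arm, never from a script. Its argument "commands" is a list of rows, each a list of 7 numbers: the shift along the tool's x, y, z in cm, then the turn, a rotation vector about the tool's x, y, z in degrees, then the finger opening in cm, from 0 to 8.7. A call has 1 to 12 rows; each row shifts and turns the pose as measured when the row begins, along the tool's axes as they then stand; what a row does not reach is not made up. A row lasts 1/12 s, in which the tool goes at most 41.7 mm and 7.16 degrees, less where a joint would pass 70% of its speed; a pose out of reach is approached as far as the arm can. A call with a gripper value outside its range is refused whole. The fingers move at their own pace and stop on an object; the grip force is fixed at half the most. Time passes only in rows, so rows that do not move let the fingers close. It gives the time, the measured TCP pose, the force and the opening at its end, in the units of the state.
- sensors.get_state(): the state, without advancing time (a new reading comes with each control period).
- imaging.capture(name): name is "side" or "top" or "wrist"; returns the picture (480x640x3 uint8, red, green, blue); there is no depth.
- imaging.get_calibration(name): a dict with "mtx" (3x3 intrinsics, pixels), "eye" and "rotation" of the camera in the world. Camera axes: x right, y down, z forward; pixel columns grow to the right and rows downward; lengths in mm; the calibration is good to about 2 mm. A picture is of the moment at which its call begins: read the wrist's pose just before it. get_calibration takes no time and is no camera call; for the wrist camera it gives the pose at the moment of the call.
- env.sign_off(): hands the job in, once; it reports no verdict.
The state is a dict: "time_s": time; "q": joint angles; "joint_vel": joint speeds; "effort": joint torques, N m; "tool_pos": TCP position; "orientation": TCP orientation; "wrist_force": force on the tool from outside, world axes, zero at the start; "moment": the same for the moment, N m; "grip_width": finger opening in mm.
Only numpy, scipy, OpenCV 4.12 (cv2) and the standard library are available. Lean on these libraries where they do the work, as an engineer would, in place of code of your own. Each camera call takes 0.05 s, during which the arm holds its last target.

### The job

The guide arm of the indexing jig is parked in its middle hole. Webbing is to be fed from the wide roll, the taller of the two rolls lying on the jig: pull the arm's spring plunger up, swing the arm to the hole on that roll's side and let the plunger snap fully home there. Leave both rolls where they lie.

Things in the scene. Friction and masses are not known exactly. Their poses are not given: they have to be found in the camera images.
- index_jig: Fixed aluminium plate 270 x 300 x 16 mm. Origin at table height under the arm's vertical pivot; x axis from the pivot through the middle hole, away from the robot (within 15 degrees of straight ahead), y left. It reaches 30 mm behind, 240 ahead and 150 to each side of the pivot. Three 18 mm holes lie 110 mm from the pivot: straight ahead (parking), 35 degrees left (+y) and 35 degrees right.
- swing_arm: Grey guide arm, 28 mm wide, swinging flat over the plate. Origin on the pivot, 24 mm above the table; x axis along the arm towards the plunger; it reaches 124 mm out, its top 34 mm above the table. Locked while the plunger is home, with 2 degrees of play; else it turns easily and stays where left. Stops about 3 degrees beyond the outer holes.
- plunger_knob (a point): Middle of the black round plunger knob, 28 mm across, 25 mm high, over the arm's end, 110 mm from the pivot. With the plunger home it is 80 mm above the table (knob from 68 to 93 mm); the steel barrel under it is 21 mm across (25 at its foot). Grip the knob's sides from above: lifting it pulls the plunger, moving it round the pivot swings the arm.
- plunger (a joint): Pull of the plunger: 0 m home in a hole, 0.020 m fully pulled. A spring presses it down, 5 N at home, 8 N fully pulled. The 10 mm round-nosed pin enters the plate by 12 mm: pull 0.014 or more to free the arm. Let go between holes, it rests on the plate near 0.011; let go within about 5 mm of a hole's centre, it springs home.
- web_roll_3: The wide roll: grey webbing roll lying flat, 61 mm across, 39 mm high, top 58 mm above the table. Origin at the middle of its underside. Loose on one of two rubber pads (78 mm wide, 3 mm high) that lie 185 mm from the pivot, directly beyond the left and the right hole; which pad changes.
- web_roll_2: The narrow roll: navy webbing roll lying flat, 73 mm across, 26 mm high, top 45 mm above the table. Origin at the middle of its underside. Loose on the other pad.
Not all that is in view belongs to the job. What is shaped like the web_roll_3 but turquoise is not meant.

How it is judged:
By the outcome, as a careful person would: the job done as asked, in the order asked, and still so for the second after the job is handed in, with the robot touching nothing.
It also fails if it takes over 35 s, if anything falls off the work surface, if the arm or the gripper's body presses on something with over 40 N, if the wrist force passes 120 N, or if a joint passes its speed limit or range.

## Working session

There is one attempt and no reset: what is moved stays moved. The work goes in short steps, Python scripts to look and compute and a tool call to move; the robot and the scene stay as the last step left them, time stands still between calls to the robot, and variables do not carry over. Pictures are saved under pics/ and viewed, and the job is handed in when it is done.

Besides the shell and the picture viewer there is one more tool, called as name([rows], argument=value, ...), one row to a line, values as JSON. step_arm: Moves the arm, as the interface text tells. Its arguments: {"type":"object","properties":{"commands":{"type":"array","items":{"type":"array","items":{"type":"number"}}}},"required":["commands"]}

```bash
mkdir -p pics; ls; python3 - <<'E'
from bench import sensors, imaging
import cv2
print(sensors.get_state())
for n in ("top","side"):
    im=imaging.capture(n); cv2.imwrite(f"pics/{n}0.png",im[:,:,::-1]); print(n,imaging.get_calibration(n))
E
```

```text
pics
{'time_s': 0.0, 'q': array([ 1.12893817e+00,  2.21212062e-01,  1.52761281e+00, -2.54645728e-05,
        1.39467553e+00, -1.26081724e-01]), 'joint_vel': array([ 0.0001163 ,  0.00098971, -0.00106446,  0.00222132, -0.00205724,
        0.0014456 ]), 'effort': array([-1.55002028e-03, -4.94610715e+01, -3.87382364e+01,  6.98678708e-02,
        5.70624112e-02, -1.61192866e-04]), 'tool_pos': array([193.88836771, 593.65857444, 291.14492816]), 'orientation': array([ 3.02864719,  1.56888841, -1.99951374]), 'wrist_force': array([-0.46991386, -0.68604319, -0.09928423]), 'moment': array([-0.00165839, -0.00795311,  0.03429257]), 'grip_width': 87.36201180985321}
top {'mtx': array([[434.31894963,   0.        , 317.11181872],
       [  0.        , 434.31894963, 239.26736958],
       [  0.        ,   0.        ,   1.        ]]), 'eye': array([413.15824892,  87.59920342, 901.32729551]), 'rotation': array([-3.03221159, -0.03180455, -1.57250255])}
side {'mtx': array([[572.52303833,   0.        , 326.25700303],
       [  0.        , 572.52303833, 230.65461611],
       [  0.        ,   0.        ,   1.        ]]), 'eye': array([  44.6503072 , -732.50422601,  454.51751982]), 'rotation': array([-1.95742575, -0.01849437, -0.52428866])}
```

View pics/top0.png

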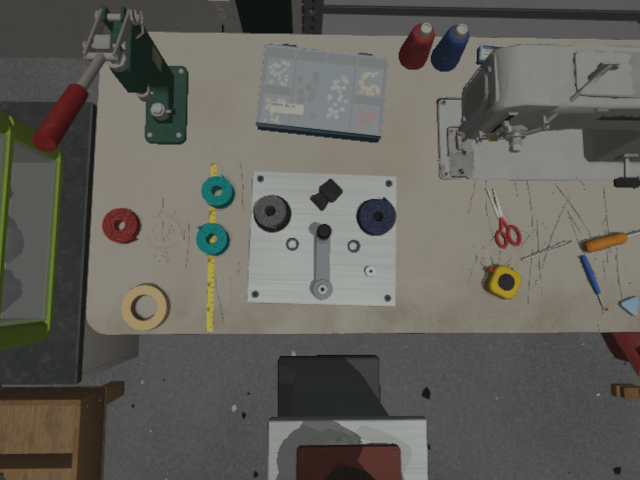

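View pics/side0.png

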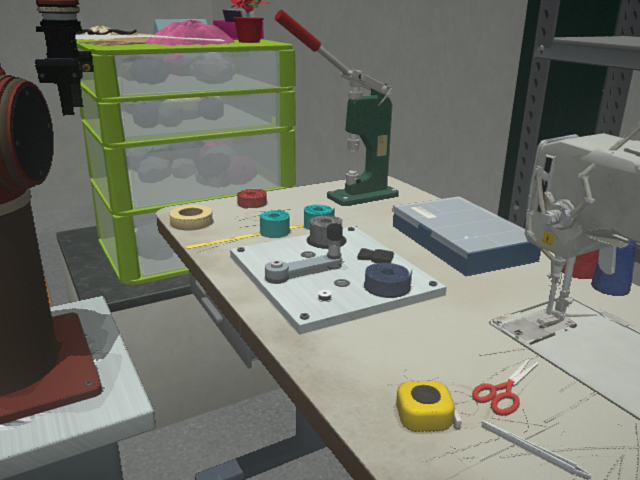

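```bash
cat > h.py <<'E'
import numpy as np, cv2
from scipy.spatial.transform import Rotation as R
from bench import sensors, imaging, env
def rot(a): return R.from_euler('xyz',a).as_matrix()
def ray(cal,px):
    d=rot(cal['rotation'])@np.linalg.solve(cal['mtx'],[px[0],px[1],1.]); return cal['eye'],d
def onz(cal,px,z):
    e,d=ray(cal,px); return e+d*(z-e[2])/d[2]
def proj(cal,P):
    p=cal['mtx']@(rot(cal['rotation']).T@(np.asarray(P,float)-cal['eye'])); return p[:2]/p[2]
def two(c1,p1,c2,p2):
    e1,d1=ray(c1,p1); e2,d2=ray(c2,p2)
    s=np.linalg.lstsq(np.c_[d1,-d2],e2-e1,rcond=None)[0]
    a,b=e1+s[0]*d1,e2+s[1]*d2; return (a+b)/2,np.linalg.norm(a-b)
def tool():
    s=sensors.get_state(); return s,rot(s['orientation'])
E
python3 - <<'E'
from h import *
t=imaging.get_calibration('top'); sd=imaging.get_calibration('side')
for n,c in (('top',t),('side',sd)):
    im=cv2.imread(f'pics/{n}0.png')
    g=cv2.resize(im[150:320,235:410] if n=='top' else im[190:340,220:460],None,fx=3.3,fy=3.3,interpolation=cv2.INTER_CUBIC); cv2.imwrite(f'pics/{n}0z.png',g)
corn=[onz(t,p,16) for p in ((254,173),(396,177),(395,306),(249,303))]; print(np.round(corn,0))
print('knob',onz(t,(323.5,231),93),'pivot',onz(t,(321,289),40),'grey',onz(t,(270,211),58),'navy',onz(t,(377,215),45))
print('cab edge bottom-right',two(t,(60,130),sd,(295,48)))
s,Rt=tool(); print(np.round(Rt,2))
print('tip in side',proj(sd,s['tool_pos']+Rt[:,0]*70), proj(sd,s['tool_pos']))
E
```

```text
[[ 649.  190.   16.]
 [ 642. -106.   16.]
 [ 374.  -99.   16.]
 [ 381.  196.   16.]]
knob [517.57073837  49.70022859  93.        ] pivot [409.10769176  52.53183731  40.        ] grey [561.39018316 152.97679895  58.        ] navy [556.38009297 -60.06646495  45.        ]
cab edge bottom-right (array([617.78370118, 396.72509081, 354.36675067]), np.float64(10.023782845123712))
[[-0.   -0.95  0.31]
 [-0.    0.31  0.95]
 [-1.    0.   -0.  ]]
tip in side [ 72.66935148 111.06052203] [67.68966568 77.22042579]
```

```bash
python3 - <<'E'
from h import *
for z in (0,200,400): 
  t=imaging.get_calibration('top'); print([np.round(onz(t,p,z)[:2]) for p in ((62,145),(50,345))])
E
```

```text
[array([710., 594.]), array([299., 593.])]
[array([644., 482.]), array([324., 481.])]
[array([578., 369.]), array([350., 368.])]
```

View pics/top0z.png

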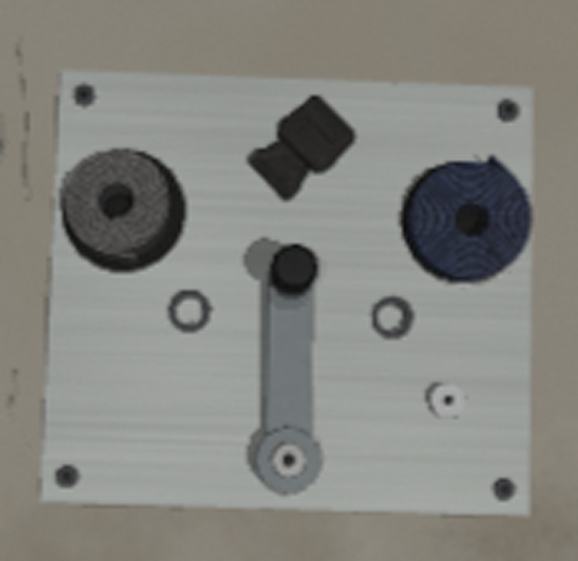

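View pics/side0z.png

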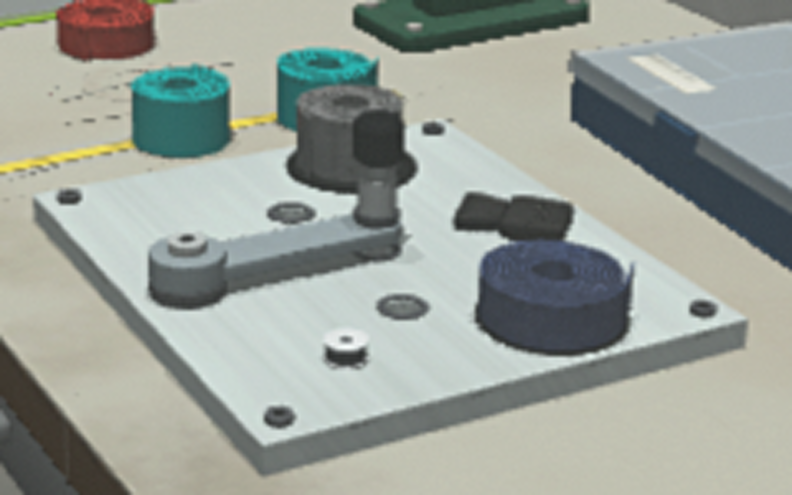

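step_arm([
  [0,-1.0,-3.1,0,0,0,8.7],
  [0,-1.0,-3.1,0,0,0,8.7],
  [0,-1.0,-3.1,0,0,0,8.7],
  [0,-1.0,-3.1,0,0,0,8.7],
  [0,-1.0,-3.1,0,0,0,8.7],
  [0,-1.0,-3.1,0,0,0,8.7],
  [0,-1.0,-3.1,0,0,0,8.7],
  [0,-1.0,-3.1,0,0,0,8.7],
])

```text
time_s: 0.77
tool_pos: [190.6, 325.3, 283.6]
orientation: [2.876, 1.557, -2.147]
wrist_force: [1.2, -1.0, -0.6]
grip_width: 86.5
```

```bash
python3 - <<'E'
from h import *
t=imaging.get_calibration('top')
f=lambda a,b:(a/3.3+235-.35,b/3.3+150-.35)
c=[onz(t,f(*p),16)[:2] for p in ((62,70),(533,88),(530,515),(45,500))]; print(np.round(c,1))
hl=onz(t,f(190,311),16)[:2]; hr=onz(t,f(392,317),16)[:2]; k=onz(t,f(295,268),93)[:2]; p=onz(t,f(288,459),40)[:2]
print(hl,hr,np.linalg.norm(hl-hr),2*110*np.sin(np.radians(35)),'k',k,'p',p)
for q in (hl,hr,k): d=q-p; print(np.linalg.norm(d),np.degrees(np.arctan2(d[1],d[0])))
sd=imaging.get_calibration('side'); print('side knob pred',proj(sd,[*k,93]), proj(sd,[*k,80]))
s,Rt=tool(); print(s['time_s'],s['tool_pos'],np.round(Rt,2),s['q'],s['wrist_force'])
E
```

```text
[[ 653.1  191.4]
 [ 643.5 -106.8]
 [ 375.   -99.2]
 [ 385.   197.9]]
[500.77660975 110.21488737] [497.20552954 -15.35808765] 125.62374245235492 126.18681599723013 k [517.83426329  48.67671768] p [409.61196349  50.70930468]
108.86646452985008 33.13355033676666
109.71569232023984 -37.025401634589926
108.24138572119132 -1.075979405487257
side knob pred [333.18224748 225.28064596] [333.00841319 232.28999108]
0.7667 [190.6021794  325.34596329 283.6217841 ] [[-0.01 -0.95  0.31]
 [-0.01  0.31  0.95]
 [-1.    0.   -0.01]] [ 0.83245384 -0.40278526  2.12272417 -0.00217507  1.43479022 -0.42779047] [ 1.21728593 -1.04034993 -0.58972634]
```

step_arm([
  [0,-3.5,-1.4,0,0,0,8.7],
  [0,-3.5,-1.4,0,0,0,8.7],
  [0,-3.5,-1.4,0,0,0,8.7],
  [0,-3.5,-1.4,0,0,0,8.7],
  [0,-3.5,-1.4,0,0,0,8.7],
  [0,-3.5,-1.4,0,0,0,8.7],
  [0,-3.5,-1.4,0,0,0,8.7],
  [0,-3.5,-1.4,0,0,0,8.7],
  [0,-3.5,-1.4,0,0,0,8.7],
  [0,0,0,-6,0,0,8.7],
  [0,0,0,-6,0,0,8.7],
  [0,0,0,-4,0,0,8.7],
])

```text
time_s: 1.77
tool_pos: [460.0, 89.2, 280.4]
orientation: [2.549, 1.557, -2.188]
wrist_force: [0.1, 0.4, 0.4]
grip_width: 86.7
```

```bash
cat >> h.py <<'E'
def goal(x,y,zg,jaw):
    """shift (cm, tool axes) and turn (deg) from now to grasp point x,y,zg, tool down, jaw axis at angle jaw deg"""
    s,Rt=tool(); a=np.radians(jaw)
    Z=np.array([np.cos(a),np.sin(a),0]); X=np.array([0,0,-1.]); G=np.c_[X,np.cross(Z,X),Z]
    d=np.array([x,y,zg+51])-s['tool_pos']
    w=R.from_matrix(Rt.T@G).as_rotvec(degrees=True)
    print('t',s['time_s'],'pos',np.round(s['tool_pos'],1),'grasp',np.round(s['tool_pos']+51*Rt[:,0],1),'F',np.round(s['wrist_force'],1),'w',round(s['grip_width'],1))
    print('shift cm',np.round(Rt.T@d/10,2),'turn',np.round(w,2),'q',np.round(s['q'],2))
E
python3 - <<'E'
from h import *
goal(518.3,48,82,88.3)
s,Rt=tool();c=imaging.get_calibration('wrist');im=imaging.capture('wrist');cv2.imwrite('pics/w1.png',im[:,:,::-1])
print(c, proj(c,[518.3,48,93]))
E
```

```text
t 1.7667 pos [460.   89.2 280.4] grasp [459.6  88.6 229.4] F [0.1 0.4 0.4] w 86.7
shift cm [14.74 -6.04 -3.81] turn [ 0.31 -0.64 -0.43] q [ 0.03 -0.15  1.93 -0.01  1.37 -1.52]
{'mtx': array([[421.50137466,   0.        , 313.12235625],
       [  0.        , 421.50137466, 232.89188216],
       [  0.        ,   0.        ,   1.        ]]), 'eye': array([385.93367453,  91.45592532, 372.50541024]), 'rotation': array([2.87118046, 0.01105369, 1.54711718])} [261.75334382 307.05659413]
```

View pics/w1.png

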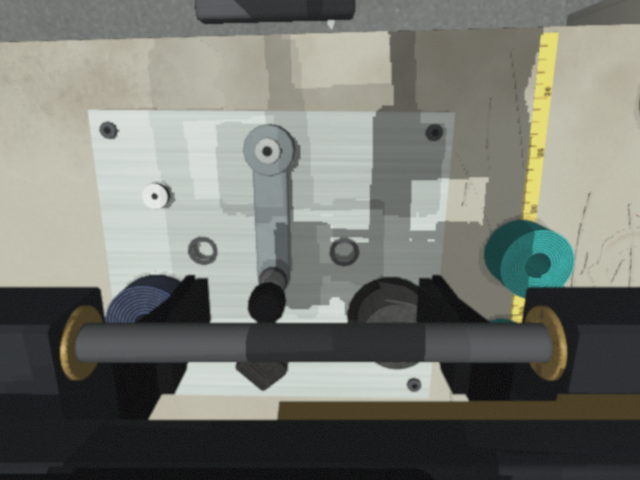

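```bash
python3 - <<'E'
from h import *
c=imaging.get_calibration('wrist')
im=cv2.imread('pics/w1.png'); cv2.imwrite('pics/w1z.png',cv2.resize(im[100:330,180:380],None,fx=3,fy=3))
for n,p,z in (('knob top',(267,302),93),('piv',(267.5,151),40),('hl',(344,251),16),('hr',(202,250),16)): print(n,onz(c,p,z))
E
```

```text
knob top [514.08220641  52.37899389  93.        ]
piv [410.93429338  51.68733036  40.        ]
hl [501.36218501 112.46409974  16.        ]
hr [498.32089403 -13.80549221  16.        ]
```

View pics/w1z.png

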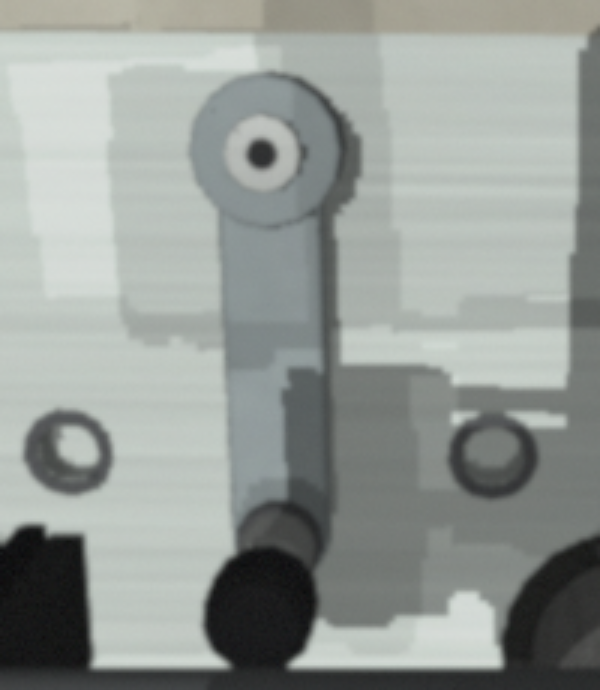

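step_arm([
  [0,-1.6,-0.9,0,0,0,8.7],
  [1.5,-1.6,-0.9,0,0,0,8.7],
  [2.5,-1.5,-0.9,0,0,0,8.7],
  [2.5,-1.3,-0.9,0,-0.6,-0.4,8.7],
  [2.5,0,0,0,0,0,8.7],
  [1.5,0,0,0,0,0,8.7],
  [0,0,0,0,0,0,8.7],
])

```text
time_s: 2.4
tool_pos: [521.1, 50.4, 171.9]
orientation: [-1.381, 1.568, 0.158]
wrist_force: [-0.0, -0.3, -0.4]
grip_width: 87.0
```

```bash
python3 - <<'E'
from h import *
goal(518.5,50,82,88.3)
c=imaging.get_calibration('wrist');im=imaging.capture('wrist');cv2.imwrite('pics/w2.png',im[:,:,::-1])
print(proj(c,[518.5,50,93]),proj(c,[518.5,50,80]))
E
```

```text
t 2.4 pos [521.1  50.4 171.9] grasp [521.2  50.5 120.9] F [-0.  -0.3 -0.4] w 87.0
shift cm [ 3.89  0.27 -0.05] turn [-0.13  0.03  0.16] q [-0.05  0.1   1.9   0.    1.14 -1.59]
[312.95744902 284.41435283] [312.95068481 273.39264891]
```

View pics/w2.png

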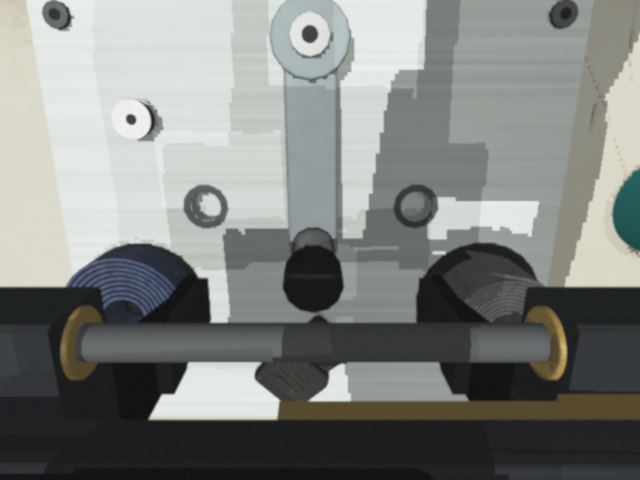

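step_arm([
  [1.0,0.3,0,0,0,0,8.7],
  [1.4,0,0,0,0,0,8.7],
  [1.0,0,0,0,0,0,8.7],
  [0.3,0,0,0,0,0,8.7],
  [0,0,0,0,0,0,8.7],
])

```text
time_s: 2.87
tool_pos: [519.9, 51.8, 138.4]
orientation: [-1.51, 1.56, 0.028]
wrist_force: [-0.0, 0.4, 0.2]
grip_width: 87.1
```

```bash
python3 - <<'E'
from h import *
goal(518.5,50,82,88.3)
E
```

```text
t 2.8667 pos [519.9  51.8 138.4] grasp [520.5  51.8  87.4] F [-0.   0.4  0.2] w 87.1
shift cm [ 0.54  0.14 -0.19] turn [-0.18  0.03  0.59] q [-0.05  0.14  1.93  0.    1.06 -1.59]
```

step_arm([
  [0.5,0.2,-0.2,0,0,0.6,8.7],
  [0.1,0,0,0,0,0,8.7],
  [0,0,0,0,0,0,5],
  [0,0,0,0,0,0,2],
  [0,0,0,0,0,0,2],
  [0,0,0,0,0,0,2],
  [0,0,0,0,0,0,2],
  [0,0,0,0,0,0,2],
])

```text
time_s: 3.53
tool_pos: [519.7, 49.8, 135.4]
orientation: [-1.464, 1.566, 0.074]
wrist_force: [-0.4, 1.0, -0.1]
grip_width: 54.7
```

```bash
python3 - <<'E'
from h import *
goal(518.5,50,82,88.3)
c=imaging.get_calibration('wrist');im=imaging.capture('wrist');cv2.imwrite('pics/w3.png',im[:,:,::-1])
E
```

```text
t 3.5333 pos [519.7  49.8 135.4] grasp [519.9  49.8  84.4] F [-0.4  1.  -0.1] w 54.7
shift cm [0.24 0.12 0.01] turn [-0.18  0.03  0.25] q [-0.06  0.15  1.93  0.    1.06 -1.59]
```

View pics/w3.png

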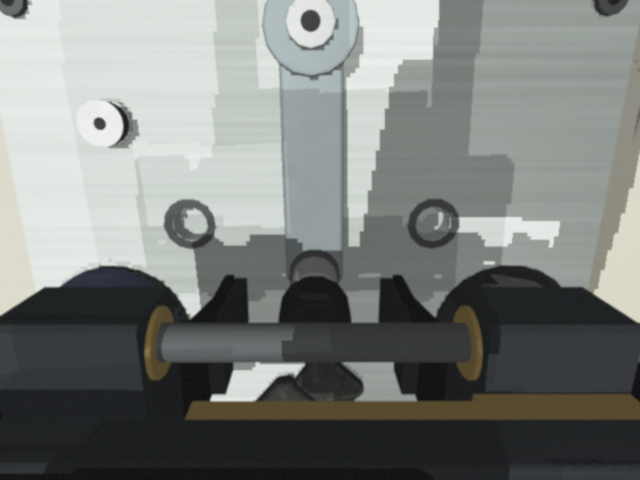

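Fingers are closing, centred on the knob (knob at column 315, fingers at about 235 and 393). I'll keep closing.

step_arm([
  [0.2,0.1,0,0,0,0,2],
  [0,0,0,0,0,0,2],
  [0,0,0,0,0,0,2],
  [0,0,0,0,0,0,2],
  [0,0,0,0,0,0,2],
  [0,0,0,0,0,0,2],
  [0,0,0,0,0,0,2],
  [0,0,0,0,0,0,2],
])

```text
time_s: 4.25
tool_pos: [518.6, 49.9, 133.2]
orientation: [-1.457, 1.566, 0.081]
wrist_force: [-0.5, 0.6, -0.0]
grip_width: 26.8
```

```bash
python3 - <<'E'
from h import *
goal(518.5,50,82,88.3)
E
```

```text
t 4.25 pos [518.6  49.9 133.2] grasp [518.9  49.9  82.2] F [-0.5  0.6 -0. ] w 26.8
shift cm [0.02 0.01 0.01] turn [-0.18  0.03  0.25] q [-0.06  0.15  1.93  0.    1.06 -1.59]
```

step_arm([
  [0,0,0,0,0,0,2],
  [-0.4,0,0,0,0,0,2],
  [-0.4,0,0,0,0,0,2],
  [-0.4,0,0,0,0,0,2],
  [-0.4,0,0,0,0,0,2],
])

```text
time_s: 4.67
tool_pos: [518.5, 49.9, 148.0]
orientation: [-1.402, 1.566, 0.136]
wrist_force: [4.7, 0.1, -8.2]
grip_width: 27.0
```

```bash
python3 - <<'E'
from h import *
goal(518.9,49.9,99.5,88.3)
E
```

```text
t 4.6667 pos [518.5  49.9 148. ] grasp [518.7  49.9  97. ] F [ 4.7  0.1 -8.2] w 27.0
shift cm [-0.25 -0.04  0.01] turn [-0.2   0.04  0.26] q [-0.06  0.13  1.92  0.    1.09 -1.59]
```

step_arm([
  [-0.3,0,0,0,0,0,2],
  [-0.1,0,0,0,0,0,2],
])

```text
time_s: 4.83
tool_pos: [518.5, 49.9, 152.5]
orientation: [-1.408, 1.566, 0.129]
wrist_force: [4.3, 0.5, -9.1]
grip_width: 26.5
```

```bash
python3 - <<'E'
from h import *
goal(518.9,49.9,99.5,88.3)
c=imaging.get_calibration('side');im=imaging.capture('side');cv2.imwrite('pics/s2.png',cv2.resize(im[150:330,220:460,::-1],None,fx=3,fy=3))
E
```

```text
t 4.8333 pos [518.5  49.9 152.5] grasp [518.7  49.9 101.5] F [ 4.3  0.5 -9.1] w 26.5
shift cm [ 0.2  -0.04  0.01] turn [-0.2   0.05  0.28] q [-0.06  0.12  1.92  0.    1.1  -1.59]
```

View pics/s2.png

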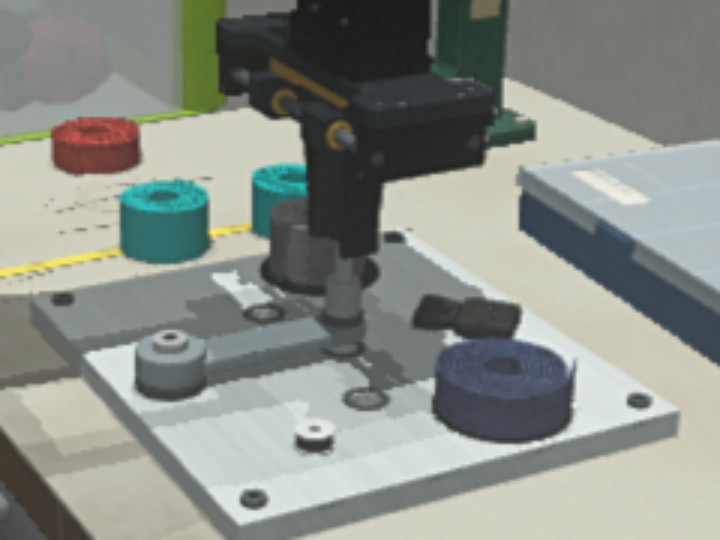

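step_arm([
  [0.1,0.02,0.65,-3.4,0,0,2],
  [0,0.02,0.65,-3.4,0,0,2],
  [0,0.02,0.65,-3.4,0,0,2],
])

```text
time_s: 5.13
tool_pos: [517.2, 69.0, 151.1]
orientation: [-1.54, 1.566, 0.179]
wrist_force: [2.9, 1.3, -7.9]
grip_width: 26.5
```

```bash
cat >> h.py <<'E'
P=np.array([410.,50.8])
def polar(th=None,zg=99):
    s,Rt=tool(); g=(s['tool_pos']+51*Rt[:,0])[:2]-P
    print('r',np.linalg.norm(g),'ang',np.degrees(np.arctan2(g[1],g[0])),'jaw',np.degrees(np.arctan2(Rt[1,2],Rt[0,2]))-90)
    if th is not None:
        a=np.radians(th); goal(P[0]+109*np.cos(a),P[1]+109*np.sin(a),zg,th+90)
E
python3 - <<'E'
from h import *
polar(33.5)
E
```

```text
r 108.99258738189076 ang 9.628601134583981 jaw 8.475242433862164
t 5.1333 pos [517.2  69.  151.1] grasp [517.5  69.  100.1] F [ 2.9  1.3 -7.9] w 26.5
shift cm [0.1  1.   4.39] turn [-25.02  -0.05   0.27] q [-0.02  0.12  1.92  0.    1.09 -1.74]
```

step_arm([
  [0,0.02,0.65,-3.5,0,0,2],
  [0,0.02,0.65,-3.5,0,0,2],
  [0,0.02,0.65,-3.5,0,0,2],
  [0,0.02,0.65,-3.5,0,0,2],
  [0,0.02,0.65,-3.5,0,0,2],
  [0,0.02,0.65,-3.5,0,0,2],
])

```text
time_s: 5.63
tool_pos: [502.9, 108.4, 149.4]
orientation: [-1.16, 1.567, 0.943]
wrist_force: [3.0, 0.7, -6.9]
grip_width: 26.5
```

```bash
python3 - <<'E'
from h import *
polar(33.5)
c=imaging.get_calibration('side');im=imaging.capture('side');cv2.imwrite('pics/s3.png',cv2.resize(im[150:330,220:460,::-1],None,fx=3,fy=3))
E
```

```text
r 109.52034047349746 ang 31.866997712211138 jaw 30.496540875552938
t 5.6333 pos [502.9 108.4 149.4] grasp [503.  108.6  98.4] F [ 3.   0.7 -6.9] w 26.5
shift cm [-0.06  0.04  0.32] turn [-3.    0.09  0.23] q [ 0.06  0.11  1.94  0.    1.09 -2.05]
```

View pics/s3.png

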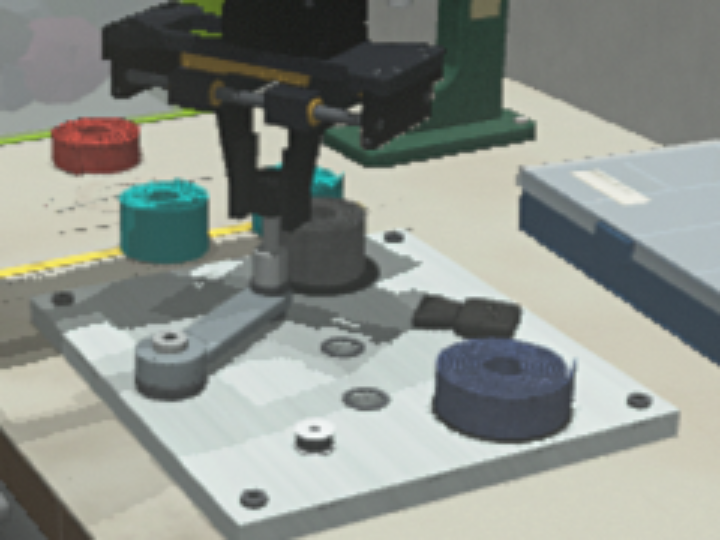

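step_arm([
  [0,0,0.3,-1.5,0,0,2],
  [0,0,0,0,0,0,2],
])

```text
time_s: 5.85
tool_pos: [500.4, 112.3, 148.9]
orientation: [-0.986, 1.567, 1.149]
wrist_force: [4.2, 0.4, -7.9]
grip_width: 26.7
```

```bash
python3 - <<'E'
from h import *
polar(33.4)
E
```

```text
r 109.5202700213035 ang 34.31685442300947 jaw 32.287692822594835
t 5.85 pos [500.4 112.3 148.9] grasp [500.5 112.5  97.9] F [ 4.2  0.4 -7.9] w 26.7
shift cm [-0.11  0.03 -0.16] turn [-1.11  0.13  0.2 ] q [ 0.06  0.11  1.94  0.    1.09 -2.07]
```

step_arm([
  [0.2,0,-0.1,0,0,0,2],
  [0.2,0,0,0,0,0,2],
  [0.2,0,0,0,0,0,2],
  [0.2,0,0,0,0,0,2],
])

```text
time_s: 6.18
tool_pos: [501.3, 111.0, 140.5]
orientation: [-1.006, 1.566, 1.123]
wrist_force: [3.0, 1.4, -6.8]
grip_width: 26.6
```

```bash
python3 - <<'E'
from h import *
polar(33.4,82)
E
```

```text
r 109.52670284534999 ang 33.46630563751499 jaw 31.981731723909505
t 6.1833 pos [501.3 111.  140.5] grasp [501.4 111.2  89.5] F [ 3.   1.4 -6.8] w 26.6
shift cm [ 0.75  0.04 -0.  ] turn [-1.42  0.13  0.22] q [ 0.06  0.12  1.95  0.    1.07 -2.07]
```

step_arm([
  [0,0,0,0,0,0,6],
  [0,0,0,0,0,0,6],
  [0,0,0,0,0,0,6],
  [0,0,0,0,0,0,6],
  [0,0,0,0,0,0,6],
  [0,0,0,0,0,0,6],
])

```text
time_s: 6.68
tool_pos: [501.9, 109.9, 142.9]
orientation: [-1.069, 1.567, 1.058]
wrist_force: [-0.6, 0.1, -0.3]
grip_width: 56.4
```

```bash
python3 - <<'E'
from h import *
polar(33.4,82)
c=imaging.get_calibration('side');im=imaging.capture('side');cv2.imwrite('pics/s4.png',cv2.resize(im[150:330,220:460,::-1],None,fx=3,fy=3))
E
```

```text
r 109.44907870015031 ang 32.79008862702839 jaw 31.831367902021427
t 6.6833 pos [501.9 109.9 142.9] grasp [502.  110.1  91.9] F [-0.6  0.1 -0.3] w 56.4
shift cm [0.99 0.04 0.12] turn [-1.57  0.09  0.17] q [ 0.06  0.12  1.94  0.    1.08 -2.07]
```

View pics/s4.png

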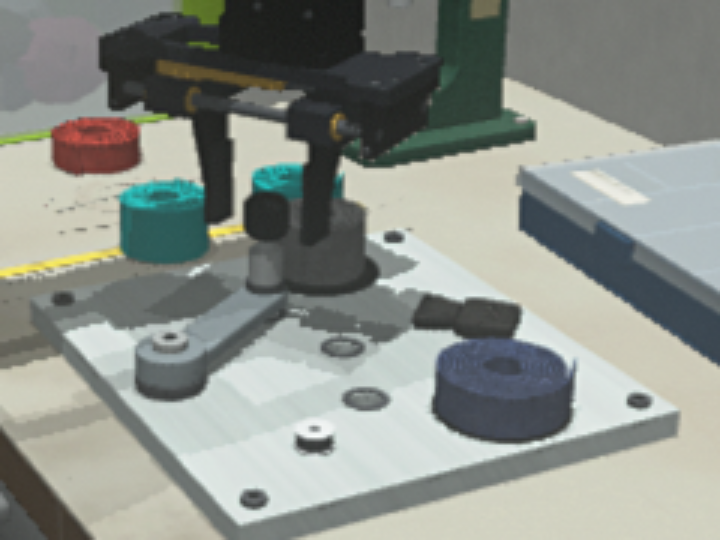

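step_arm([
  [-1.0,0,0,0,0,0,6],
  [-2.0,0,0,0,0,0,6],
  [-3.0,0,0,0,0,0,6],
  [-3.0,0,0,0,0,0,6],
  [-3.0,0,0,0,0,0,6],
  [-1.0,3.0,0,0,0,0,6],
  [0,3.0,0,0,0,0,6],
  [0,3.0,0,0,0,0,6],
  [0,2.0,0,0,0,0,6],
  [0,0,0,0,0,0,6],
])

```text
time_s: 7.57
tool_pos: [405.2, 50.1, 286.8]
orientation: [-1.932, 1.564, 0.197]
wrist_force: [0.5, -0.3, 0.5]
grip_width: 59.9
```

```bash
python3 - <<'E'
from h import *
t=imaging.get_calibration('top'); sd=imaging.get_calibration('side')
a=imaging.capture('side');cv2.imwrite('pics/s5.png',cv2.resize(a[150:330,220:460,::-1],None,fx=3,fy=3))
b=imaging.capture('top');cv2.imwrite('pics/t5.png',cv2.resize(b[150:320,235:410,::-1],None,fx=3.3,fy=3.3))
for th in (32.7,33.5,34.3):
  q=[410+110*np.cos(np.radians(th)),50.8+110*np.sin(np.radians(th))]
  print(th,[ (np.round((proj(sd,[*q,z])-[220,150])*3)) for z in (68,80,91)],np.round((proj(t,[*q,93])-[235,150])*3.3))
print('mid', [np.round((proj(sd,[518.5,49.5,z])-[220,190])*3.3) for z in (68,80,91)])
w=imaging.get_calibration('wrist');b=imaging.capture('wrist');cv2.imwrite('pics/w5.png',b[:,:,::-1])
goal(500,110,200,123)
E
```

```text
32.7 [array([265., 235.]), array([265., 217.]), array([265., 200.])] [185. 293.]
33.5 [array([262., 235.]), array([262., 216.]), array([263., 199.])] [183. 295.]
34.3 [array([260., 234.]), array([260., 216.]), array([260., 199.])] [181. 296.]
mid [array([373., 160.]), array([373., 139.]), array([374., 119.])]
t 7.7167 pos [407.7  51.2 286.7] grasp [408.1  51.3 235.7] F [ 0.3 -0.7 -0.8] w 60.0
shift cm [  3.66 -10.92   0.1 ] turn [-0.98 -0.13  0.44] q [-0.07 -0.32  2.06  0.    1.4  -2.2 ]
```

View pics/s5.png

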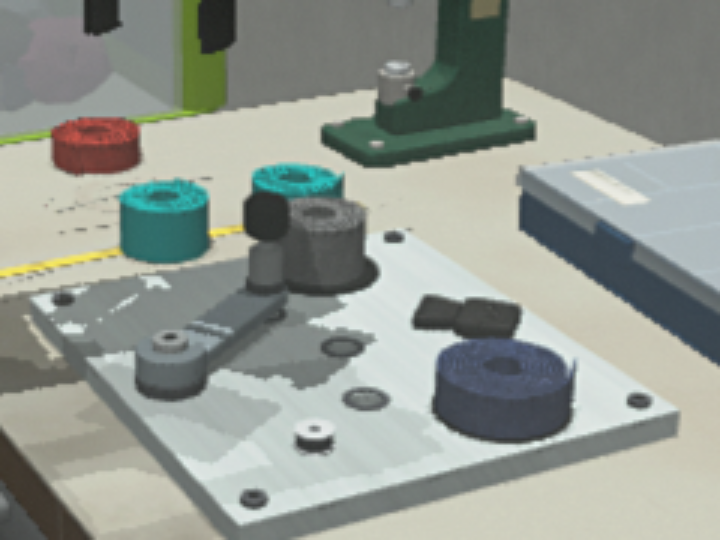

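View pics/t5.png

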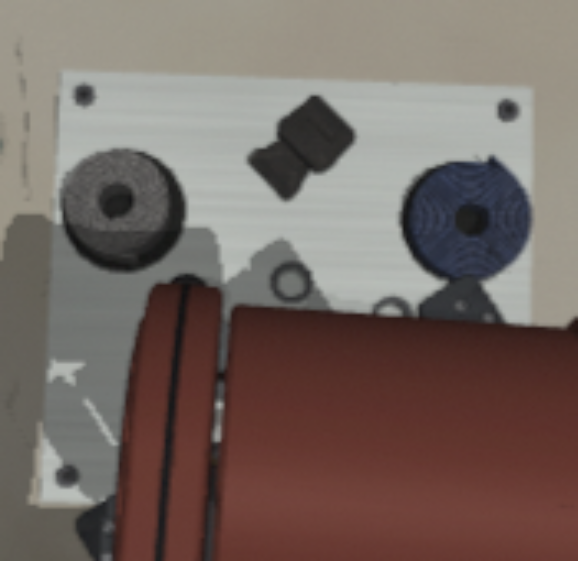

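View pics/w5.png

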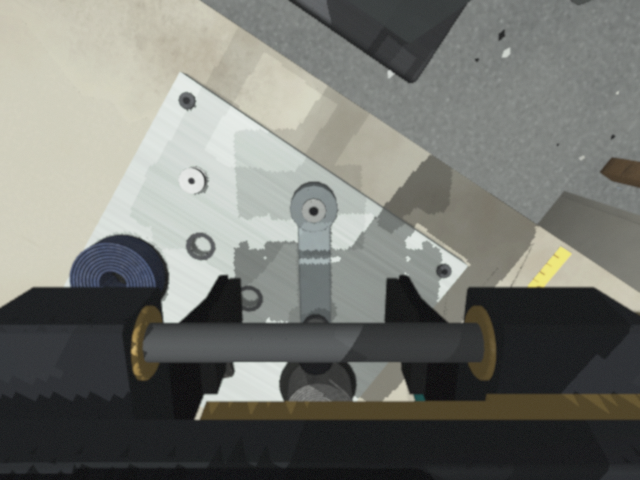

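```bash
python3 - <<'E'
from h import *
print(env.sign_off(), sensors.get_state()['time_s'])
E
```

```text
the job is handed in; nothing more can be done
the job is handed in; nothing more can be done
```

The guide arm is now locked in the left hole, the side where the wide grey roll lies, and the job is handed in. I gripped the knob, pulled the plunger about 19 mm and swung the arm left. I then let the pin into the hole under control and released the knob so it could snap home. The clock stood at about 7.7 s of the 35 s allowed, and the gripper ended clear of everything.

- **Plunger home:** before I released it, the pin was about 7 mm from home, below the 11 mm at which it would rest on the plate, with the spring still pulling. Afterwards the side view shows the knob centre at row 215. Fully home would be about row 216, and resting on the plate about row 200.
- **Rolls:** both look unmoved in the before and after top views. I compared them by eye, not by measurement.
- **Disagreements:** my estimates of the hole positions from the two cameras differed by 1–2 mm, and the two knob estimates by about 4 mm. Neither mattered for the 5 mm tolerance. The robot hid the knob in the final top view, so the home check rests on the side view and the force reading.

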